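Free the stuck plug-in card and clip it on the inspection stand

TASK

The tall plug-in card is stuck fast in the middle connector of the test jig: rock it free lengthwise by its handle, easing up one end and then the other, and don't lift or drag the jig, which stands loose on the bench. Then slide it, component side up, down the sloping inspection stand under both spring clips until it is fully home against the bottom stop and the clips have snapped down behind its shoulders, and let go of it there. Leave everything else on the bench where it is.

Things in the scene. Friction and masses are not known exactly. Their poses are not given: they have to be found in the camera images.
- card: plug-in circuit card, 150 mm tall, 3 mm thick, 150 g, upright in the jig. Origin: centre of its bottom edge, mid-thickness; z up to the handle, y along its width, x normal on the component side. From the bottom: tongue 54 mm wide (z 0-16), board 74 wide (z 16-90; parts up to 10 mm high within 24 mm of the centre line), neck 46 wide (z 90-124), grey handle bar 56 wide, 14 thick (z 124-150)
- card_handle (a point): centre of the card's handle (card z = 138 mm), the place to grip, across its 14 mm thickness
- card_end_l (a point): bottom corner of the card's tongue at card y = +27 mm; seated, it is at jig z = 28 mm
- card_end_r (a point): bottom corner of the card's tongue at card y = -27 mm; seated, it is at jig z = 28 mm
- card_foot (a point): centre of the card's bottom edge (the card's origin). Home on the stand it is at deck x = 0, y = 0, z = 1.5 mm
- card_face (a point): a point 12 mm out from the card on its component side, at card z = 50 mm. The card's back is flat but for the handle, which stands out 5.5 mm
- jig: test jig, loose on the table, 2.8 kg: steel base 160 x 180 mm, green backplane, three black edge connectors. Origin under its centre on the table, z up, y along the connectors. The tall card stands in the middle one (jig x = y = 0) with the jig's axes; the one at x = -46 mm is empty; at x = +46 mm a short card, 88 mm high, stays (part of the jig)
- slot (a point): centre of the middle connector's mouth, 42 mm above the table. Slot 59 mm long, 4.5 wide, 14 deep. Sprung contacts 21 mm either side of its centre each hold their end of the tongue with 20 to 26 N of friction until that end has risen 10 mm: straight up it takes some 45 N and lifts the whole jig, but 10 N sideways at the handle tilts the card in its plane, 5 to 12 degrees, about a bottom corner
- deck: sloping aluminium plate of the inspection stand, fixed, 104 mm wide, 62 degrees from level. Origin on its upper surface at the foot of the bottom stop, 30 mm above the table; x straight down the slope, y along the stop, z out of the surface. It reaches up to x = -104 mm. Stop 8 mm high; side rails 5 mm high, 78 mm apart, flared at the top. Home, the card has its z along deck -x and its x along deck z
- deck_top (a point): middle of the deck's top edge (deck x = -104 mm), 122 mm above the table. The card is pushed in over this edge, along the slope; home, its neck and handle stand out beyond it, free for the fingers on both sides
- clip_l (a joint): spring clip at deck y = +30 to +35 mm, rad: 0 down, grows as it lifts, about 0.1 riding on the card. Hinged at deck x = -70, z = 11 mm; its lip rises from the tip up the slope at 22 degrees to x = -113, z = 9 mm, and the card's edge goes under it. Both clips together resist the card with 5 to 15 N. It snaps to 0 behind the card's shoulder in the last 2 mm before the stop
- clip_r (a joint): the same clip on the deck's -y side
- clip_l_tip (a point): underside of the bent tip of the +y clip, at deck x = -93 mm, when down 0.5 mm above the plate
- clip_r_tip (a point): the same of the -y clip. The shoulders that the tips drop behind are the 14 mm wide steps in the card's outline at card z = 90 mm
- reel: bystander: white and steel reel of solder, 62 mm across, 54 mm high, standing; origin under its centre
- gearmotor: bystander: yellow gear motor lying flat, 70 x 22 x 19 mm; origin under its middle
- wheel: bystander: small black-tyred wheel lying flat, 65 mm across, 26 mm high; origin under its centre
- meter: bystander: hand multimeter lying flat, 150 x 75 x 44 mm; origin under its centre
- driver: bystander: screwdriver, 190 mm long, lying flat; origin under its middle
- spare: bystander: bare green board lying flat, 90 x 70 x 4 mm (10 mm over its parts); origin under its centre
- carton: bystander: small carton, 70 x 45 x 32 mm; origin under its centre
There are look-alikes about, which are no part of the job. What is shaped like the card but green or white is not meant.

How it is judged (in metres and radians):
On the way, in this order (a step that is already met when the one before it is completed fails the run):
1. the card is rocked lengthwise in its slot: tilted at least 3.5 degrees in its own plane, one end up, while its foot is still within 9 mm of its seat (angle between the y axis of card and the z axis of jig, either way round below 1.51 rad and z of card_foot in the frame of jig below 0.037 m).
2. the card is lifted right out of the connector, both ends clear of its mouth (z of each of card_end_l, card_end_r in the frame of jig above 0.046 m), for 0.1 s.
3. the card is on the deck with both spring clips riding up on it (value of joint each of clip_l, clip_r above 0.06 rad and z of card_foot in the frame of deck below 0.008 m and x of card_foot in the frame of deck between -0.095 and -0.004 m).
At the end, for the whole second after the job is handed in: the card lies on the deck component side up, its foot within 2.5 mm of the stop and 4 mm of the deck's centre line, within 4 degrees of straight, both clips snapped down (below 0.05 rad) behind its shoulders, and at rest (x of card_foot in the frame of deck between -0.0025 and 0.0025 m and y of card_foot in the frame of deck between -0.004 and 0.004 m and z of card_foot in the frame of deck below 0.004 m and z of card_face in the frame of deck above 0.01 m and angle between the z axis of card and the x axis of deck, either way round below 0.07 rad and value of joint each of clip_l, clip_r below 0.05 rad and linear speed of card below 0.02 m/s); the robot touches nothing.
It fails at once if the jig is lifted off the bench (more than 6 mm) or dragged more than 25 mm (height (world z) of jig above 0.006 m or distance of jig from where it was at the start of the episode above 0.025 m).
It fails at once if another thing on the bench is pushed more than 25 mm from its place (distance of any of reel, gearmotor, wheel, meter, driver, spare, carton from where it was at the start of the episode above 0.025 m).
It also fails if it takes over 58 s, if anything falls off the work surface, if the arm or the gripper's body presses on something with over 40 N, if the wrist force passes 120 N, or if a joint passes its speed limit or range.

ROBOT

A 6-joint arm with a two-finger parallel gripper is mounted at the origin on the work surface. World frame = base frame: x ahead of the robot, y to its left, z up, the work surface at z = 0. Lengths are in m, angles in degrees, forces in N, time in s.
With the tool pointing down it reaches from about 0.35 to 0.85 m from the base axis. Payload 8.1 kg.
Tool frame: the origin (TCP) lies on the mounting face of the last link; the fingertips stand 173 mm ahead of it and the grasp point (between the pads) lies 155 mm ahead of it; z points along the fingers, y is the line along which they close (so a half turn about z gives the same grasp; the last joint's range is limited). The gripper opens to 85 mm and grips with 20 to 120 N. Pads are 22 mm wide; open, the fingers measure 114 mm over their backs; the gripper's body (76 mm by 85 mm) begins 54 mm behind the grasp point. The pads swing forward as they close: fully open they stand 13 mm farther back than shut.
Start: joints at [-79.549, 7.471, 85.268, -0, 87.261, -4.893], TCP at [0.159, -0.579, 0.405] pointing down, gripper open.
Joint ranges: [-169.43, 169.43], [-51.17, 129.36], [1.28, 143.12], [-76.62, 256.62], [0, 156.53], [-152.29, 152.29]. Speed limits (degrees/s): [136.94, 136.94, 159.86, 180, 180, 180].

INTERFACE

Orientations are given as a 3x3 rotation matrix whose columns are the frame's x, y, z axes.
In Python, from bench import robot gives the robot as it stands.
- The arm moves only by the tool drive_tool, never from a script. Its argument "targets" is a list of rows, each a list of 3 entries, a list of its own where there are three numbers: the turn, a rotation vector about the tool's x, y, z normalised to -1 to 1, where 1 is 360 degrees, then the shift along the tool's x, y, z normalised to -1 to 1, where 1 is 120 mm, then the gripper command: -1 is fully open, 1 is shut, values between are in proportion. A call has 1 to 20 rows; each row is the pose to reach, as a shift and turn from the pose commanded when the call began, along the tool's axes at that moment, turning the shorter way round; what a row does not reach only later rows make up. A row lasts 1/10 s, in which the tool goes at most 50 mm and 8.59 degrees, less where a joint would pass 70% of its speed; a pose out of reach is approached as far as the arm can. A call with a number of a shift or a turn outside -1 to 1 is refused whole. A call with a gripper value outside its range is refused whole. The fingers move at their own pace and stop on an object; "newtons" is the grip in N (left out, the last holds). Time passes only in rows, so rows that repeat a pose let the fingers close. It gives the time, the measured TCP pose, the force, the opening and the grip force at its end, in the units of the state.
- robot.read_state(): the state, without advancing time (a new reading comes with each control period).
- robot.get_image(name): name is "scene" or "top"; returns a dict with "pixels" (480x640x3 uint8, red, green, blue), "K" (3x3 intrinsics, pixels), "distortion" ([k1, k2, p1, p2, k3] as OpenCV has them; the pictures are not rectified), "eye" and "orientation" of the camera in the world. Camera axes: x right, y up, looking along -z (the intrinsics and any distortion apply to the point x, -y, -z); pixel columns grow to the right and rows downward; lengths in m; the calibration is good to about 2 mm. A picture is of the moment at which its call begins. There is no depth.
- robot.finish_job(): hands the job in; it is judged then, once.
The state is a dict: "t": time; "joint_pos": joint angles; "joint_velocities": joint speeds; "joint_torque": joint torques, N m; "ee_pos": TCP position; "tcp_rot": TCP orientation; "contact_force": force on the tool from outside, world axes, zero at the start; "ft_torque": the same for the moment, N m; "gripper_width": finger opening in m; "grasp_force": force on a finger pad.
Only numpy, scipy, OpenCV 4.12 (cv2) and the standard library are available. Lean on these libraries where they do the work, as an engineer would, in place of code of your own. Each camera call takes 0.05 s, during which the arm holds its last target. There are 200 camera calls.

## Working session

There is one attempt and no reset: what is moved stays moved. The work goes in short steps, Python scripts to look and compute and a tool call to move; the robot and the scene stay as the last step left them, time stands still between calls to the robot, and variables do not carry over. Pictures are saved under pics/ and viewed, at most 10 in all, crops included, and the job is handed in when it is done.

Besides the shell and the picture viewer there is one more tool, called as name(argument=value, ...) on one line, values as JSON. drive_tool: Moves the arm, as the interface text tells. Its arguments: {"type":"object","properties":{"targets":{"type":"array"},"newtons":{"type":"number"}},"required":["targets"]}

```bash
mkdir -p pics; cat > h.py <<'E'
import numpy as np, cv2, json
from bench import robot
def snap(n,f):
    d=robot.get_image(n); cv2.imwrite(f,d["pixels"][:,:,::-1]); 
    np.savez(f[:-4]+'.npz',**{k:np.array(v) for k,v in d.items()}); return d
def proj(d,P):
    P=np.atleast_2d(np.array(P,float)); R=np.array(d["orientation"]); c=(P-np.array(d["eye"]))@R
    c=c*[1,-1,-1]; return cv2.projectPoints(c,np.zeros(3),np.zeros(3),np.array(d["K"]),np.array(d["distortion"]))[0][:,0]
def ray(d,uv):
    u=cv2.undistortPoints(np.array(uv,float).reshape(-1,1,2),np.array(d["K"]),np.array(d["distortion"]))[:,0]
    v=np.c_[u[:,0],-u[:,1],-np.ones(len(u))]; v=v@np.array(d["orientation"]).T; return np.array(d["eye"]),v/np.linalg.norm(v,axis=1)[:,None]
def atz(d,uv,z):
    e,v=ray(d,uv); return e+v*((z-e[2])/v[:,2])[:,None]
E
python3 - <<'E'
from h import *
for n in("scene","top"):
    d=snap(n,f"pics/{n}0.png"); print(n,d["eye"],np.round(d["orientation"],3).tolist(),d["K"],d["distortion"])
s=robot.read_state(); print(s)
E
```

```text
scene [ 1.71688234 -0.7869902   1.68857532] [[0.484, -0.663, 0.571], [0.875, 0.361, -0.323], [0.008, 0.656, 0.754]] [[614.58390858   0.         314.05462529]
 [  0.         614.58390858 239.62320412]
 [  0.           0.           1.        ]] [-0.07830814  0.          0.          0.          0.        ]
top [ 0.38313424 -0.11178583  1.32614029] [[-0.025, 0.991, -0.133], [-0.999, -0.022, 0.023], [0.02, 0.134, 0.991]] [[464.84900734   0.         323.13896125]
 [  0.         464.84900734 234.91187129]
 [  0.           0.           1.        ]] [0.03272122 0.         0.         0.         0.        ]
{'t': 0.1, 'joint_pos': array([-7.95494865e+01,  7.51119361e+00,  8.53220818e+01,  1.21936071e-03,
        8.72614849e+01, -4.89183712e+00]), 'joint_velocities': array([-0.08236531, -0.1105252 , -0.10831437,  0.03072754,  0.12732746,
        0.08343416]), 'joint_torque': array([ 7.61792762e-04, -5.70950782e+01, -5.01942372e+01, -2.98876021e-04,
        8.16009444e-03,  9.36507064e-06]), 'ee_pos': array([ 0.15875306, -0.57840988,  0.40375397]), 'tcp_rot': array([[ 9.64362408e-01,  2.64584710e-01, -2.79085713e-04],
       [ 2.64584808e-01, -9.64361043e-01,  1.63029904e-03],
       [ 1.62212810e-04, -1.64604095e-03, -9.99998632e-01]]), 'contact_force': array([0.58284606, 0.53272857, 0.49846962]), 'ft_torque': array([-0.02260872, -0.03245466,  0.0043941 ]), 'grasp_force': 0.0, 'gripper_width': 0.0852057567448721}
```

View pics/scene0.png

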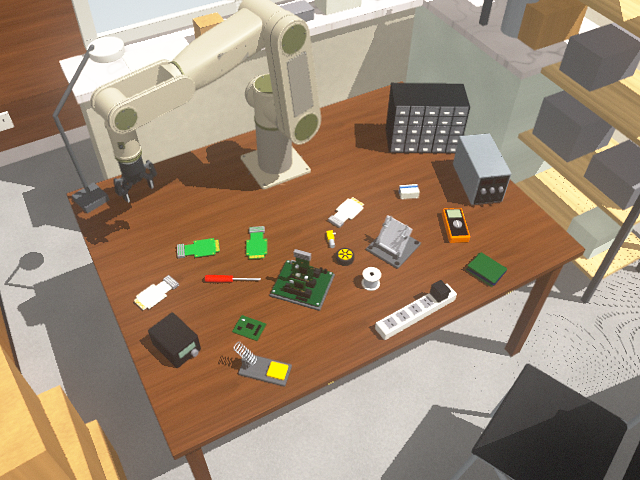

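View pics/top0.png

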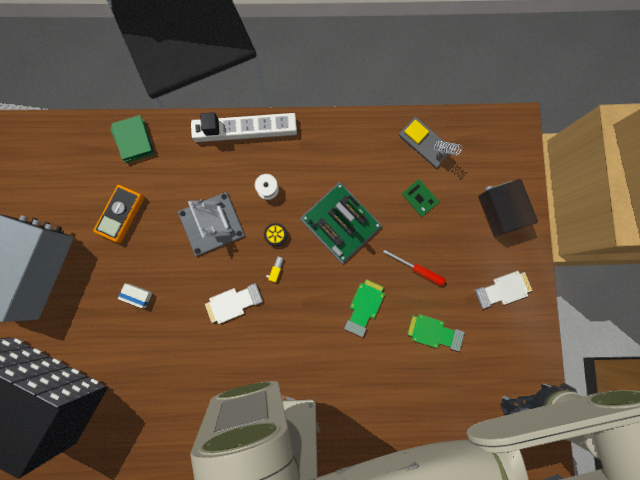

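The jig is at scene (302,285) / top (341,223), and the stand at scene (393,240) / top (211,223). The upright dark card with the grey handle stands in the jig's middle connector at scene (302,265). The look-alikes are loose cards: green at scene (198,248) and (257,242), white at (157,292) and (346,211). Next is a close crop to check the choice.

```bash
python3 - <<'E'
import cv2,numpy as np
s=cv2.imread('pics/scene0.png');t=cv2.imread('pics/top0.png')
def c(i,x,y,w,h,k): return cv2.resize(i[y:y+h,x:x+w],None,fx=k,fy=k,interpolation=cv2.INTER_CUBIC)
a=np.hstack([c(s,262,240,80,75,5),c(t,300,180,80,75,5)])
b=np.hstack([c(s,360,205,67,50,6)[:,:400],c(t,175,187,67,50,6)[:,:400]])
b=np.hstack([c(s,360,205,80,64,5)[:, :400],c(t,172,190,80,64,5)])
o=np.vstack([a[:375],b])[:,:800]
o=cv2.resize(o,(680,int(o.shape[0]*.85))); print(o.shape)
cv2.imwrite('pics/c1.png',o)
E
```

```text
(590, 680, 3)
```

View pics/c1.png

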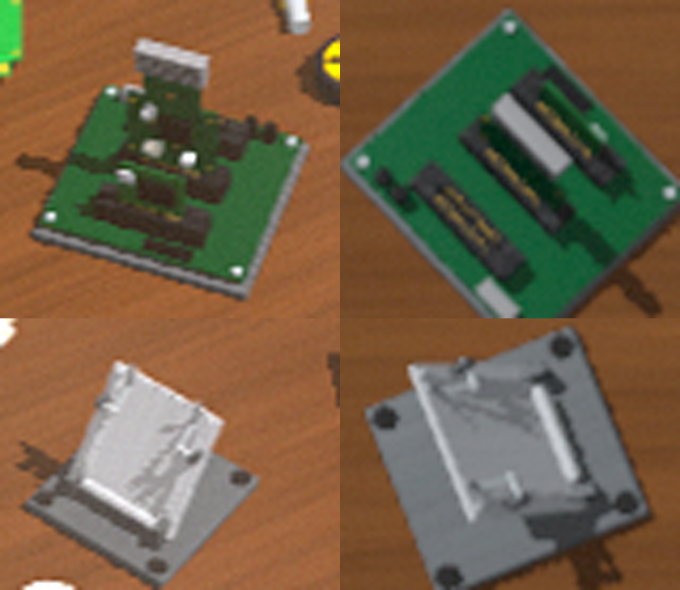

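The card with the grey handle stands upright in the middle slot. Its parts face the short card, which is towards lower right in scene and up-right in top. The stand slopes down to the right in top, with its stop at about (222,211). I'll fit both poses to pixels read from these crops.

```bash
cat > fit.py <<'E'
from h import *
from scipy.optimize import least_squares
S=dict(np.load('pics/scene0.npz'));T=dict(np.load('pics/top0.npz'))
sj=lambda X,Y:(262+X/4.25-.4,240+Y/4.25-.4); tj=lambda X,Y:(300+(X-340)/4.25-.4,180+Y/4.25-.4)
sd=lambda X,Y:(360+X/4.25-.4,205+(Y-318.75)/4.25-.4); td=lambda X,Y:(172+(X-340)/4.25-.4,190+(Y-318.75)/4.25-.4)
def Rz(a): c,s=np.cos(a),np.sin(a); return np.array([[c,-s,0],[s,c,0],[0,0,1]])
def jig(p): return Rz(p[2]),np.array([p[0],p[1],0])
def deck(p):
    h=np.array([np.cos(p[2]),np.sin(p[2]),0]);k=np.array([0,0,1]);c,s=np.cos(np.radians(62)),np.sin(np.radians(62))
    return np.c_[h*c-k*s,np.cross(k,h),h*s+k*c],np.array([p[0],p[1],.03])
E
cat > f1.py <<'E'
from fit import *
# jig: (img, pixel, point)  card y+ is to scene right?  x=jig +x toward scene camera
J=[(S,sj(140,39),(-.007,-.028,.178)),(S,sj(209,57),(-.007,.028,.178)),(S,sj(135,50),(.007,-.028,.178)),(S,sj(206,69),(.007,.028,.178)),
(S,sj(33,240),(.08,-.09,0)),(S,sj(245,298),(.08,.09,0)),
(T,tj(492,105),(-.007,.028,.178)),(T,tj(507,91),(.007,.028,.178)),(T,tj(574,161),(.007,-.028,.178)),(T,tj(557,176),(-.007,-.028,.178)),
(T,tj(508,10),(.08,.09,.006)),(T,tj(342,162),(-.08,.09,.006))]
D=[(S,sd(115,364),(-.104,-.052,0)),(S,sd(222,423),(-.104,.052,0)),(S,sd(170,540),(0,.052,0)),
(T,td(411,366),(-.104,.052,0)),(T,td(476,520),(-.104,-.052,0))]
def run(fr,L,p0):
    def r(p):
        R,t=fr(p); return np.concatenate([proj(d,R@np.array(q)+t)[0]-np.array(u) for d,u,q in L])
    s=least_squares(r,p0,loss='soft_l1'); print(s.x,np.degrees(s.x[2])); print(np.round(r(s.x).reshape(-1,2),1).tolist()); return s.x
c=atz(T,[(341,223),(211,223)],.03); print(c)
# jig y dir: scene right = +y world-ish
for sg in (1,-1):
  print('sign',sg); run(jig,[(d,u,(q[0],sg*q[1],q[2])) for d,u,q in J],[c[0][0],c[0][1],-.7])
for sg in (1,-1):
  run(deck,[(d,u,(q[0],sg*q[1],q[2])) for d,u,q in D],[c[1][0],c[1][1],-1.2])
E
python3 f1.py
```

```text
[[ 0.59014868 -0.19294875  0.03      ]
 [ 0.59811403  0.17206034  0.03      ]]
sign 1
[ 0.5976312  -0.19592752 -0.83742157] -47.98072135149925
[[0.5, -1.5], [0.6, -1.3], [0.1, -1.0], [-0.1, -1.0], [0.3, -0.9], [1.0, 0.1], [0.4, 0.3], [0.9, -0.2], [0.6, -0.7], [0.6, -0.5], [0.8, -1.0], [-0.3, 0.4]]
sign -1
[ 0.595913   -0.2143113   1.02258931] 58.59005143737549
[[0.9, -2.7], [-16.4, 6.5], [6.5, -5.2], [-11.3, 3.8], [52.7, -29.7], [1.0, -0.9], [25.3, -1.2], [17.0, -0.7], [-9.8, 1.8], [-0.9, 1.1], [0.1, 0.2], [87.2, -8.4]]
[ 0.61332691  0.14210723 -1.20968673] -69.30994410141466
[[0.6, -1.7], [-0.1, -1.3], [1.0, -3.5], [2.0, -0.6], [0.5, -0.3]]
[ 0.57832709  0.2331843  -4.34421442] -248.90515148835755
[[0.5, -1.7], [-0.1, -1.3], [16.4, -19.4], [1.9, -0.5], [0.7, -0.3]]
```

```bash
cat > ov.py <<'E'
from fit import *
def over(d,img,fr,p,lines,x,y,w,h,k):
    o=cv2.resize(img[y:y+h,x:x+w],None,fx=k,fy=k,interpolation=cv2.INTER_CUBIC); R,t=fr(p)
    for L,col in lines:
        q=proj(d,np.array(L)@R.T+t); q=((q-[x,y]+.5)*k).round().astype(int)
        cv2.polylines(o,[q],False,col,1,cv2.LINE_AA)
    return o
def rect(a,b,c,d,z): return [(a,c,z),(b,c,z),(b,d,z),(a,d,z),(a,c,z)]
JL=[(rect(-.08,.08,-.09,.09,0),(255,0,0)),(rect(-.007,.007,-.028,.028,.178),(0,0,255)),(rect(-.00225,.00225,-.0295,.0295,.042),(0,255,255)),([(.0015,-.037,.044),(.0015,-.037,.118),(.0015,.037,.118),(.0015,.037,.044)],(255,0,255))]
DL=[(rect(-.104,0,-.052,.052,0),(0,0,255)),(rect(-.0,.001,-.052,.052,.008),(255,0,0)),([(-.07,.0325,.011),(-.093,.0325,.0005),(-.113,.0325,.009)],(0,255,255)),([(-.07,-.0325,.011),(-.093,-.0325,.0005),(-.113,-.0325,.009)],(0,255,0))]
E
python3 - <<'E'
from ov import *
s=cv2.imread('pics/scene0.png');t=cv2.imread('pics/top0.png')
pj=[.5976,-.1959,-.8374];pd=[.6133,.1421,-1.2097]
a=np.hstack([over(S,s,jig,pj,JL,265,245,72,65,5),over(T,t,jig,pj,JL,303,183,80,65,5)])
b=np.hstack([over(S,s,deck,pd,DL,368,210,54,40,7)[:,:360],over(T,t,deck,pd,DL,182,195,60,40,7)[:,:400]])
cv2.imwrite('pics/o1.png',np.vstack([a[:,:760],b[:,:760]])[:600])
E
```

```text
(no output)
```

View pics/o1.png

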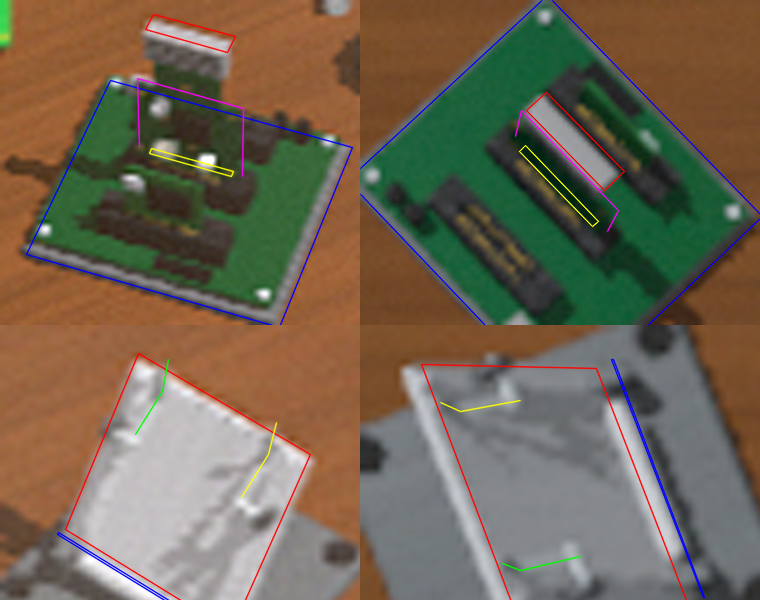

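The overlay agrees to about 1 px (2–3 mm), which is enough to grasp. I'll refine the stand later against the held card. Next: plan the approach.

```bash
cat > plan.py <<'E'
import numpy as np, json, sys
from scipy.spatial.transform import Rotation as Ro
def load(): 
    c=json.load(open('cmd.json')); return np.array(c['R']),np.array(c['p'])
def save(R,p): json.dump(dict(R=np.array(R).tolist(),p=np.array(p).tolist()),open('cmd.json','w'))
def upd(turn,shift):   # record a move made
    R,p=load(); p=p+R@(np.array(shift)*.12); R=R@Ro.from_rotvec(np.array(turn)*2*np.pi).as_matrix(); save(R,p)
def delta(R1,p1,R=None,p=None):
    if R is None: R,p=load()
    return np.round(Ro.from_matrix(R.T@R1).as_rotvec()/2/np.pi,4).tolist(), np.round(R.T@(p1-p)/.12,4).tolist()
E
python3 - <<'E'
from plan import *
from h import *
s=robot.read_state(); 
a=-np.radians(4.893-79.549+90) # check
R=np.array(s['tcp_rot']); yaw=np.arctan2(R[1,0],R[0,0]); print(np.degrees(yaw))
c,n=np.cos(yaw),np.sin(yaw); R0=np.array([[c,n,0],[n,-c,0],[0,0,-1.]]); save(R0,[.159,-.579,.405])
from fit import jig
Rj,t=jig([.598,-.195,-.8374]); R1=np.c_[Rj[:,1],Rj[:,0],-Rj[:,2]]
p0=np.array([.159,-.579,.405]);p1=t+[0,0,.405]
print(delta(R1,p1)); 
for f in (.25,.5,.75,1): print(delta(R1,p0+f*(p1-p0),R1,p0))
E
```

```text
15.342283674306584
([0.0, 0.0, -0.0741], [4.3746, -2.118, 0.0])
([0.0, 0.0, 0.0], [1.215, 0.0179, 0.0])
([0.0, 0.0, 0.0], [2.4299, 0.0358, 0.0])
([0.0, 0.0, 0.0], [3.6449, 0.0537, 0.0])
([0.0, 0.0, 0.0], [4.8599, 0.0716, 0.0])
```

drive_tool(targets=[[[0,0,-0.0741],[0.9,-0.436,0],-0.2],[[0,0,-0.0741],[0.9,-0.436,0],-0.2],[[0,0,-0.0741],[0.9,-0.436,0],-0.2],[[0,0,-0.0741],[0.9,-0.436,0],-0.2]], newtons=70)

```text
t: 0.5
ee_pos: [0.2512, -0.4977, 0.4043]
tcp_rot: [[0.738, 0.675, 0.0], [0.675, -0.738, 0.001], [0.001, -0.001, -1.0]]
contact_force: [-0.1, -0.0, -0.3]
gripper_width: 0.0514
grasp_force: 0.0
```

drive_tool(targets=[[[0,0,0],[0.97,0.015,0],-0.2],[[0,0,0],[0.97,0.015,0],-0.2],[[0,0,0],[0.97,0.015,0],-0.2]])

```text
t: 0.8
ee_pos: [0.3386, -0.4211, 0.4044]
tcp_rot: [[0.743, 0.669, 0.001], [0.669, -0.743, 0.001], [0.001, -0.001, -1.0]]
contact_force: [0.1, -1.2, -0.1]
gripper_width: 0.0515
grasp_force: 0.0
```

drive_tool(targets=[[[0,0,0],[0.97,0.015,0],-0.2],[[0,0,0],[0.97,0.015,0],-0.2],[[0,0,0],[0.97,0.015,0],-0.2]])

```text
t: 1.1
ee_pos: [0.4265, -0.3443, 0.4044]
tcp_rot: [[0.743, 0.669, 0.001], [0.669, -0.743, 0.001], [0.001, -0.0, -1.0]]
contact_force: [-0.1, -0.3, -0.4]
gripper_width: 0.0516
grasp_force: 0.0
```

drive_tool(targets=[[[0,0,0],[0.97,0.015,0],-0.2],[[0,0,0],[0.97,0.015,0],-0.2],[[0,0,0],[0.97,0.015,0],-0.2]])

```text
t: 1.4
ee_pos: [0.5143, -0.2677, 0.4042]
tcp_rot: [[0.743, 0.67, 0.0], [0.67, -0.743, 0.001], [0.001, -0.001, -1.0]]
contact_force: [0.7, -0.6, -0.5]
gripper_width: 0.0511
grasp_force: 0.0
```

drive_tool(targets=[[[0,0,0],[0.95,0.015,0],-0.2],[[0,0,0],[0.95,0.015,0],-0.2],[[0,0,0],[0.95,0.015,0],-0.2],[[0,0,0],[0.95,0.015,0],-0.2],[[0,0,0],[0.95,0.015,0],-0.2]])

```text
t: 1.9
ee_pos: [0.5975, -0.1959, 0.4041]
tcp_rot: [[0.744, 0.669, -0.001], [0.669, -0.744, -0.0], [-0.001, -0.001, -1.0]]
contact_force: [-0.1, 0.3, -0.1]
gripper_width: 0.0513
grasp_force: 0.0
```

drive_tool(targets=[[[0,0,0],[0,0,0.33],-0.2],[[0,0,0],[0,0,0.33],-0.2],[[0,0,0],[0,0,0.33],-0.2]])

```text
t: 2.2
ee_pos: [0.5967, -0.1961, 0.3643]
tcp_rot: [[0.744, 0.668, -0.003], [0.668, -0.744, 0.001], [-0.002, -0.003, -1.0]]
contact_force: [0.5, -0.5, 1.4]
gripper_width: 0.0513
grasp_force: 0.0
```

```bash
python3 - <<'E'
from plan import *
from h import *
upd([0,0,-.0741],[.9,-.436,0])
for x in (.97,.97,.97,.95): upd([0,0,0],[x,.015,0])
upd([0,0,0],[0,0,.33]); print(load())
a=snap("scene","pics/s2.png");b=snap("top","pics/t2.png")
c=lambda i,x,y,w,h,k: cv2.resize(cv2.imread(i)[y:y+h,x:x+w],None,fx=k,fy=k,interpolation=cv2.INTER_CUBIC)
cv2.imwrite('pics/c2.png',np.hstack([c('pics/s2.png',262,210,80,100,5),c('pics/t2.png',300,180,80,100,5)]))
E
```

```text
(array([[ 0.74293126,  0.66936772,  0.        ],
       [ 0.66936772, -0.74293126,  0.        ],
       [ 0.        ,  0.        , -1.        ]]), array([ 0.59825327, -0.19526738,  0.3654    ]))
```

View pics/c2.png

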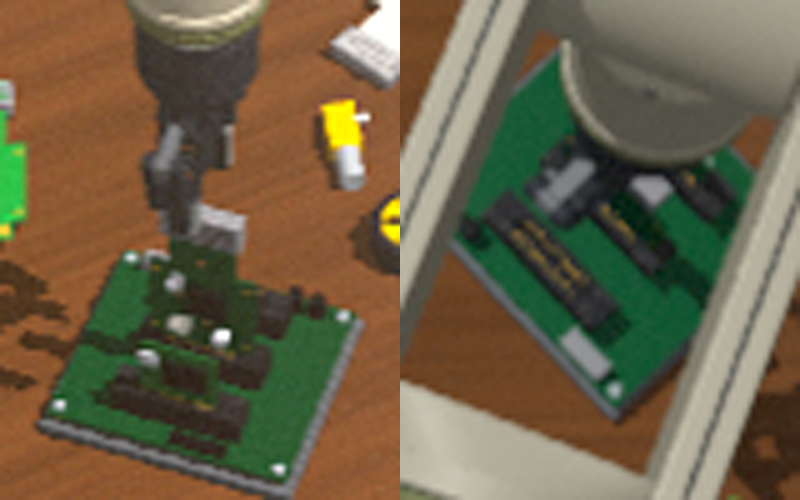

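```bash
python3 - <<'E'
from plan import *
from h import *
R,p=load(); p=np.array([.5967,-.1961,.3643]); S=dict(np.load('pics/s2.npz'))
for l in (.165,.170,.173):
  for y in (.026,.034): print(l,y,proj(S,[p+R@np.array([x,y,l]) for x in(-.011,0,.011)]).round(1).tolist())
print('handle top exp',proj(S,[[.598+.743*y+.669*x,-.195+.669*y-.743*x,.178] for x,y in((.007,-.028),(.007,.028),(-.007,.028))]).round(1).tolist())
print(robot.read_state()['ee_pos'])
E
```

```text
0.165 0.026 [[296.2, 251.6], [299.4, 252.5], [302.7, 253.4]]
0.165 0.034 [[295.3, 253.4], [298.6, 254.3], [301.9, 255.2]]
0.17 0.026 [[296.2, 252.6], [299.5, 253.5], [302.7, 254.4]]
0.17 0.034 [[295.3, 254.4], [298.6, 255.3], [301.9, 256.2]]
0.173 0.026 [[296.2, 253.2], [299.5, 254.1], [302.7, 255.0]]
0.173 0.034 [[295.3, 255.0], [298.6, 255.9], [301.9, 256.8]]
handle top exp [[293.8, 250.3], [310.3, 254.8], [311.7, 251.6]]
[ 0.59781306 -0.19586587  0.36686862]
```

Finger and handle both sit about 1 px below their predicted positions, so they agree with each other. Going down to grip.

drive_tool(targets=[[[0,0,0],[0,0,0.37],-0.2],[[0,0,0],[0,0,0.37],-0.2],[[0,0,0],[0,0,0.37],-0.2],[[0,0,0],[0,0,0.37],1],[[0,0,0],[0,0,0.37],1],[[0,0,0],[0,0,0.37],1],[[0,0,0],[0,0,0.37],1],[[0,0,0],[0,0,0.37],1],[[0,0,0],[0,0,0.37],1],[[0,0,0],[0,0,0.37],1]], newtons=80)

```text
t: 3.3
ee_pos: [0.5983, -0.1946, 0.3231]
tcp_rot: [[0.743, 0.67, 0.001], [0.67, -0.743, 0.0], [0.001, 0.001, -1.0]]
contact_force: [-4.2, 3.3, 8.5]
gripper_width: 0.0129
grasp_force: 79.1
```

drive_tool(targets=[[[0,0.0028,0],[-0.043,0,-0.004],1],[[0,0.0056,0],[-0.085,0,-0.006],1],[[0,0.0083,0],[-0.128,0,-0.008],1],[[0,0.0111,0],[-0.171,0,-0.01],1],[[0,0.0111,0],[-0.171,0,-0.01],1]])

```text
t: 3.8
ee_pos: [0.583, -0.2082, 0.3236]
tcp_rot: [[0.741, 0.669, 0.054], [0.668, -0.743, 0.048], [0.072, 0.0, -0.997]]
contact_force: [0.5, 4.9, 4.2]
gripper_width: 0.0124
grasp_force: 78.3
```

drive_tool(targets=[[[0,0.0028,0],[-0.043,0,-0.004],1],[[0,0.0056,0],[-0.085,0,-0.006],1],[[0,0.0083,0],[-0.128,0,-0.008],1],[[0,0.0111,0],[-0.171,0,-0.01],1],[[0,0.0111,0],[-0.171,0,-0.01],1]])

```text
t: 4.3
ee_pos: [0.5677, -0.2219, 0.3231]
tcp_rot: [[0.735, 0.67, 0.105], [0.663, -0.743, 0.094], [0.141, 0.0, -0.99]]
contact_force: [1.3, 5.6, 3.0]
gripper_width: 0.0131
grasp_force: 78.4
```

```bash
python3 - <<'E'
from plan import *
from h import *
upd([0,0,0],[0,0,.37])
for i in range(2): upd([0,.0111,0],[-.171,0,-.01])
print(load()[1]); s=robot.read_state(); print(s['contact_force'],s['ft_torque'])
# pivots about left corner (+.027)
for a in (-4,-8,-12,-14):
    r=np.radians(a); R=Ro.from_rotvec([0,r,0]).as_matrix(); c=np.array([.027,0,.293]); print(a,a/360,((c-R@c)/.12).round(4))
b=snap("scene","pics/s3.png")
cv2.imwrite('pics/c3.png',cv2.resize(cv2.imread('pics/s3.png')[200:320,252:352],None,fx=5,fy=5,interpolation=cv2.INTER_CUBIC))
E
```

```text
[ 0.56773831 -0.22276081  0.32196711]
[1.29806763 5.56785213 2.97752395] [1.06135985 0.19653573 0.00906114]
-4 -0.011111111111111112 [ 0.1709  0.     -0.0097]
-8 -0.022222222222222223 [ 0.342   0.     -0.0076]
-12 -0.03333333333333333 [0.5126 0.     0.0066]
-14 -0.03888888888888889 [0.5974 0.     0.0181]
```

View pics/c3.png

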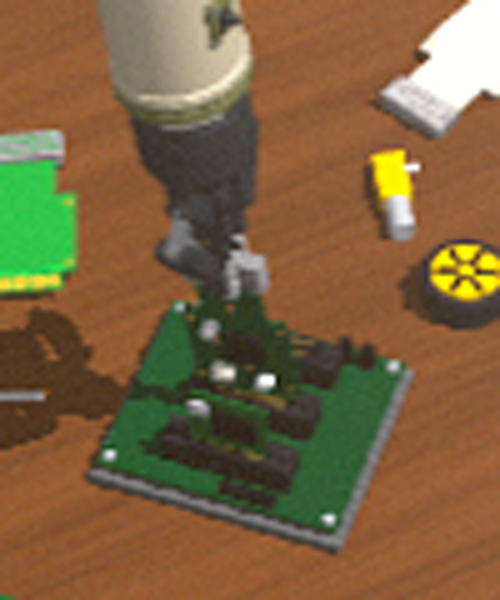

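The card is tilted and the jig hasn't moved. Now the rock the other way, about the raised corner.

drive_tool(targets=[[[0,-0.0056,0],[0.085,0,-0.006],1],[[0,-0.0111,0],[0.171,0,-0.01],1],[[0,-0.0167,0],[0.257,0,-0.01],1],[[0,-0.0222,0],[0.342,0,-0.0076],1],[[0,-0.0222,0],[0.342,0,-0.0076],1]])

```text
t: 4.85
ee_pos: [0.598, -0.1942, 0.3272]
tcp_rot: [[0.742, 0.67, -0.002], [0.67, -0.742, -0.0], [-0.002, -0.001, -1.0]]
contact_force: [0.8, 0.2, -8.8]
gripper_width: 0.0127
grasp_force: 78.6
```

drive_tool(targets=[[[0,-0.0056,0],[0.085,0,-0.006],1],[[0,-0.0111,0],[0.171,0,-0.01],1],[[0,-0.0167,0],[0.257,0,-0.01],1],[[0,-0.0167,0],[0.257,0,-0.01],1]])

```text
t: 5.25
ee_pos: [0.6206, -0.1739, 0.3275]
tcp_rot: [[0.738, 0.67, -0.081], [0.667, -0.742, -0.07], [-0.107, -0.003, -0.994]]
contact_force: [0.3, -0.8, -18.3]
gripper_width: 0.013
grasp_force: 77.9
```

drive_tool(targets=[[[0,0.0028,0],[-0.043,0,-0.004],1],[[0,0.0056,0],[-0.085,0,-0.006],1],[[0,0.0083,0],[-0.128,0,-0.008],1],[[0,0.0083,0],[-0.128,0,-0.008],1]])

```text
t: 5.65
ee_pos: [0.6079, -0.1856, 0.331]
tcp_rot: [[0.743, 0.668, -0.041], [0.667, -0.744, -0.033], [-0.052, -0.002, -0.999]]
contact_force: [0.5, 0.4, -28.1]
gripper_width: 0.0123
grasp_force: 77.9
```

drive_tool(targets=[[[0,0.0021,0],[-0.032,0,-0.003],1],[[0,0.0042,0],[-0.064,0,-0.005],1],[[0,0.0042,0],[-0.064,0,-0.005],1]])

```text
t: 5.95
ee_pos: [0.6024, -0.1905, 0.332]
tcp_rot: [[0.743, 0.669, -0.022], [0.668, -0.744, -0.017], [-0.027, -0.002, -1.0]]
contact_force: [0.8, 1.2, -26.8]
gripper_width: 0.0127
grasp_force: 78.3
```

```bash
cat > jm.py <<'E'
from h import *
def shift(a,b,x,y,w,h):
    f=lambda i:cv2.cvtColor(i[y:y+h,x:x+w],cv2.COLOR_RGB2GRAY).astype(np.float32)
    return np.round(cv2.phaseCorrelate(f(a),f(b),cv2.createHanningWindow((w,h),cv2.CV_32F)),2)
E
python3 - <<'E'
from jm import *
a=np.load('pics/scene0.npz')['pixels'];b=snap('scene','pics/s4.png')['pixels'];m=np.load('pics/s3.npz')['pixels']
for q in (m,b):
  for r in ((300,290,32,24),(262,282,32,24),(316,262,28,28),(340,245,16,22)):
    import jm
    try: print(r,shift(a,q,*r)[:1] if False else cv2.phaseCorrelate(*[cv2.cvtColor(i[r[1]:r[1]+r[3],r[0]:r[0]+r[2]],cv2.COLOR_RGB2GRAY).astype(np.float32) for i in (a,q)],cv2.createHanningWindow((r[2],r[3]),cv2.CV_32F)))
    except Exception as e: print(e)
s=robot.read_state(); print(s['ft_torque'],s['contact_force'])
E
```

```text
(300, 290, 32, 24) ((0.096462121432495, 0.07976810841079462), 0.9785471108431617)
(262, 282, 32, 24) ((0.08396387095470992, 0.020328128040274507), 1.0052086962386966)
(316, 262, 28, 28) ((-0.05761858127819863, -0.03112135591658749), 0.9119671381844414)
(340, 245, 16, 22) ((-0.07733261258824697, -0.020650705478708176), 1.0006220630990963)
(300, 290, 32, 24) ((-0.4313821958048649, -0.5062111427189748), 0.9897412856419882)
(262, 282, 32, 24) ((-0.2304080105555677, -0.12850283154732267), 0.9864870458841324)
(316, 262, 28, 28) ((-0.3472983958332545, -0.6134573608807692), 0.7959780608283149)
(340, 245, 16, 22) ((-0.07345823832742937, -0.04365923944153671), 0.9995871180047592)
[ 0.02348888  0.00569492 -0.02425939] [ -0.26492895  -0.35806965 -26.98731441]
```

The jig's +y side has tipped up about 2 mm because the left contact alone holds about 25 N. I'll put the right end back on the slot floor as a pivot and free the left end against that.

drive_tool(targets=[[[0,0.0059,0],[-0.09,0,0.01],1],[[0,0.0118,0],[-0.18,0,0.0234],1],[[0,0.0177,0],[-0.27,0,0.041],1],[[0,0.0236,0],[-0.3585,0,0.06],1],[[0,0.0236,0],[-0.3585,0,0.06],1]])

```text
t: 6.5
ee_pos: [0.5707, -0.2201, 0.3313]
tcp_rot: [[0.738, 0.668, 0.094], [0.663, -0.744, 0.081], [0.124, 0.003, -0.992]]
contact_force: [-7.0, 4.0, -0.4]
gripper_width: 0.0126
grasp_force: 83.4
```

drive_tool(targets=[[[0,0,0],[0,0,-0.02],1],[[0,0,0],[0,0,-0.04],1],[[0,0,0],[0,0,-0.04],1]])

```text
t: 6.8
ee_pos: [0.5713, -0.2196, 0.3341]
tcp_rot: [[0.737, 0.669, 0.093], [0.665, -0.743, 0.08], [0.122, 0.003, -0.992]]
contact_force: [-1.6, 1.9, -1.7]
gripper_width: 0.0128
grasp_force: 81.9
```

drive_tool(targets=[[[0,0,0],[0,0,-0.03],1],[[0,0,0],[0,0,-0.06],1],[[0,0,0],[0,0,-0.06],1]])

```text
t: 7.1
ee_pos: [0.5716, -0.2205, 0.3424]
tcp_rot: [[0.737, 0.669, 0.096], [0.665, -0.743, 0.078], [0.124, 0.006, -0.992]]
contact_force: [0.5, -0.9, -1.1]
gripper_width: 0.0124
grasp_force: 82.2
```

drive_tool(targets=[[[0,0,0],[0,0,-0.15],1],[[0,0,0],[0,0,-0.4],1],[[0,0,0],[0,0,-0.7],1],[[0,0,0],[0,0,-1],1],[[0,0,0],[0,0,-1],1],[[0,0,0],[0,0,-1],1]])

```text
t: 7.7
ee_pos: [0.56, -0.2299, 0.4604]
tcp_rot: [[0.737, 0.669, 0.095], [0.665, -0.743, 0.079], [0.123, 0.005, -0.992]]
contact_force: [0.4, -0.5, -1.2]
gripper_width: 0.0129
grasp_force: 82.3
```

```bash
python3 - <<'E'
from plan import *
from jm import *
upd([0,-.0222,0],[.342,0,-.0076]);upd([0,-.0167,0],[.257,0,-.01]);upd([0,.0083,0],[-.128,0,-.008]);upd([0,.0042,0],[-.064,0,-.005]);upd([0,.0236,0],[-.3585,0,.06])
for z in(-.04,-.06,-1): upd([0,0,0],[0,0,z])
R,p=load(); print(R.round(4).tolist(),p)
d=snap('scene','pics/s5.png');b=d['pixels'];t=snap('top','pics/t5.png');a=np.load('pics/scene0.npz')['pixels']
for r in ((300,290,32,24),(262,282,32,24),(316,262,28,28)):
  print(cv2.phaseCorrelate(*[cv2.cvtColor(i[r[1]:r[1]+r[3],r[0]:r[0]+r[2]],cv2.COLOR_RGB2GRAY).astype(np.float32) for i in (a,b)],cv2.createHanningWindow((r[2],r[3]),cv2.CV_32F)))
s=robot.read_state();print(s['ee_pos'],s['joint_pos'],s['contact_force'])
# predicted card outline
Rm,pm=np.array(s['tcp_rot']),np.array(s['ee_pos'])
card=np.array([(y,-.0,.293-z) for y,z in ((27,0),(27,16),(37,16),(37,90),(23,90),(23,124),(28,124),(28,150),(-28,150),(-28,124),(-23,124),(-23,90),(-37,90),(-37,16),(-27,16),(-27,0),(27,0))]); 
card=np.array([(y*1e-3,0,.293-z*1e-3) for y,z in ((27,0),(27,16),(37,16),(37,90),(23,90),(23,124),(28,124),(28,150),(-28,150),(-28,124),(-23,124),(-23,90),(-37,90),(-37,16),(-27,16),(-27,0),(27,0))])
o=[]
for dd,f in((d,'pics/s5.png'),(t,'pics/t5.png')):
  q=proj(dd,card@Rm.T+pm); c=q.mean(0); x,y=int(c[0]-40),int(c[1]-55)
  im=cv2.resize(cv2.imread(f)[y:y+110,x:x+80],None,fx=5,fy=5,interpolation=cv2.INTER_CUBIC)
  cv2.polylines(im,[((q-[x,y]+.5)*5).round().astype(int)],False,(0,0,255),1); o.append(im)
cv2.imwrite('pics/c5.png',np.hstack(o))
E
```

```text
[[0.7374, 0.6694, 0.0903], [0.6644, -0.7429, 0.0814], [0.1216, 0.0, -0.9926]] [ 0.55978657 -0.22992519  0.45830226]
((-0.22460619205313037, -0.1078764074060441), 0.9850400642802318)
((-0.2140447673647401, -0.08485893796408028), 1.015389899412791)
((-0.3291435925852113, -0.047007032375669056), 0.9475111513667637)
[ 0.55954169 -0.22949413  0.45703822] [-29.25505909   5.83084279  81.75809914   6.60765839  90.20082996
  18.87995407] [-0.22710378  0.65557271 -1.11334595]
```

View pics/c5.png

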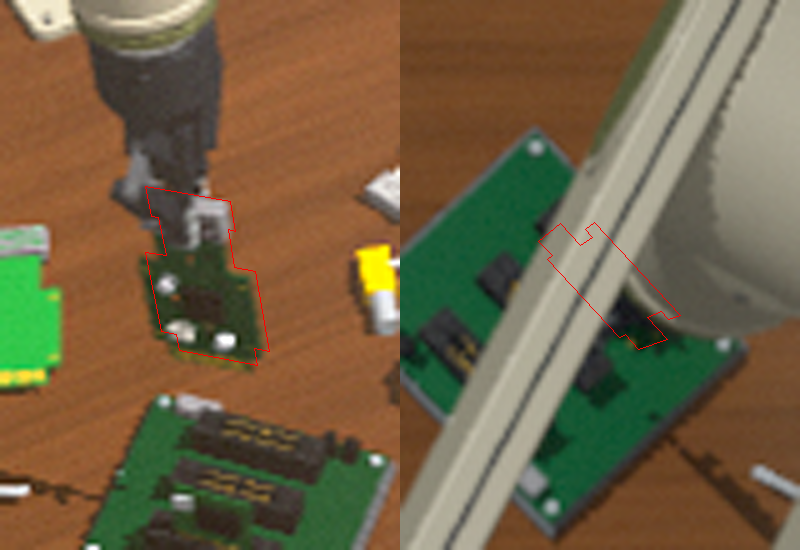

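The card is out, and the jig has shifted under 1 mm. The card sits in the grip as modelled, apart from the same ~1 px scene bias. I'll refit the deck with the camera bias removed, using the gripped handle as the reference.

```bash
cat > f2.py <<'E'
from fit import *
exec(open('f1.py').read().split('def run')[0].split('import *',1)[1])
Rj,tj_=jig([.5983,-.1946,-.8374])
b={}
for nm,d in(('S',S),('T',T)):
    r=np.array([np.array(u)-proj(d,Rj@np.array(q)+tj_)[0] for dd,u,q in J if dd is d and q[2]>.1]); print(nm,r.round(1).tolist()); b[nm]=r.mean(0)
print(b)
so=lambda X,Y:(X/7+367.5,(Y-325)/7+209.5); to=lambda X,Y:((X-360)/7+181.5,(Y-325)/7+194.5)
P=[('S',sd(115,364),(-.104,-.052,0)),('S',sd(222,423),(-.104,.052,0)),('S',sd(170,540),(0,.052,0)),
('T',to(418,367),(-.104,.052,0)),('T',td(482,518),(-.104,-.052,0))]
Ln=[('T',to(606,397),(0,.03,0)),('T',to(661,550),(0,-.03,0)),('T',to(627,397),(0,.03,.008)),('T',to(684,550),(0,-.03,.008))]
def res(p,use=1):
    R,t=deck(p);o=[]
    for n,u,q in P: o+=list((proj({'S':S,'T':T}[n],R@np.array(q)+t)[0]+b[n]*use-u)*(0.6 if n=='S' else 1))
    for n,u,q in Ln:
        a=proj(T,[R@np.array(q)+t,R@(np.array(q)+[0,.01,0])+t])+b[n]*use; v=a[1]-a[0];v/=np.linalg.norm(v); w=np.array(u)-a[0]; o.append(v[0]*w[1]-v[1]*w[0])
    return np.array(o)
for use in(0,1):
    s=least_squares(res,[.6133,.1421,-1.21],loss='soft_l1',args=(use,)); print(use,s.x,np.degrees(s.x[2]),res(s.x,use).round(1))
E
python3 f2.py
```

```text
S [[-0.9, 1.6], [-1.1, 1.4], [-0.6, 1.0], [-0.4, 1.0]]
T [[0.1, -0.0], [-0.4, 0.4], [-0.0, 1.0], [-0.0, 0.7]]
{'S': array([-0.74478446,  1.22942534]), 'T': array([-0.07895732,  0.52404135])}
0 [ 0.61380916  0.14205256 -1.19716388] -68.59243758360502 [ 0.3 -1.  -0.1 -0.8  0.7 -2.1  0.3 -0.3 -0.5  0.1 -0.1 -1.   0.3 -0.3]
1 [ 0.61513654  0.1421493  -1.19615922] -68.53487481259053 [-0.1 -0.1 -0.4  0.1  0.4 -1.2  0.2 -0.2 -0.6  0.1 -0.  -0.9  0.4 -0.2]
```

```bash
cat > dk.py <<'E'
from plan import *
from fit import deck
PD=[.6151,.1421,-1.1962]
Rd,td_=deck(PD); R1=np.c_[Rd[:,1],Rd[:,2],Rd[:,0]]
def tcp(fx,fy=0,fz=.0015): return td_+Rd@np.array([fx-.293,fy,fz])
E
python3 - <<'E'
from dk import *
R,p=load(); V=tcp(-.20,0,.012); print(V,R1.round(3).tolist())
print('direct',delta(R1,V))
n=6
for i in range(1): 
    print('A',delta(R1,p+(V-p)*.12+[0,0,.03]))
q=p+(V-p)*.12+np.array([0,0,.03])
print('rest/5',[ (np.array(delta(R1,V,R1,q)[1])/5).round(4)], 'pre', delta(R1,tcp(-.125,0,.006),R1,V))
E
```

```text
[0.53429017 0.34763907 0.47092682] [[0.931, 0.323, 0.172], [0.366, -0.822, -0.437], [-0.0, 0.469, -0.883]]
direct ([-0.0803, -0.0328, 0.0512], [3.0539, -3.718, 0.2681])
A ([-0.0803, -0.0328, 0.0512], [0.3969, -0.4462, -0.216])
rest/5 [array([ 0.2751, -0.7229, -0.3487])] pre ([0.0, 0.0, 0.0], [-0.0, -0.05, 0.625])
```

drive_tool(targets=[[[-0.0803,-0.0328,0.0512],[0.4,-0.446,-0.216],1],[[-0.0803,-0.0328,0.0512],[0.4,-0.446,-0.216],1],[[-0.0803,-0.0328,0.0512],[0.4,-0.446,-0.216],1],[[-0.0803,-0.0328,0.0512],[0.4,-0.446,-0.216],1],[[-0.0803,-0.0328,0.0512],[0.4,-0.446,-0.216],1],[[-0.0803,-0.0328,0.0512],[0.4,-0.446,-0.216],1],[[-0.0803,-0.0328,0.0512],[0.4,-0.446,-0.216],1]])

```text
t: 8.5
ee_pos: [0.5568, -0.1596, 0.488]
tcp_rot: [[0.93, 0.326, 0.17], [0.367, -0.822, -0.435], [-0.002, 0.467, -0.884]]
contact_force: [-0.4, -0.0, -1.0]
gripper_width: 0.0123
grasp_force: 82.0
```

drive_tool(targets=[[[0,0,0],[0.275,-0.723,-0.349],1],[[0,0,0],[0.275,-0.723,-0.349],1],[[0,0,0],[0.275,-0.723,-0.349],1]])

```text
t: 8.8
ee_pos: [0.5522, -0.0542, 0.4848]
tcp_rot: [[0.929, 0.328, 0.172], [0.371, -0.822, -0.433], [-0.001, 0.466, -0.885]]
contact_force: [0.1, -0.6, -1.5]
gripper_width: 0.0127
grasp_force: 82.1
```

drive_tool(targets=[[[0,0,0],[0.275,-0.723,-0.349],1],[[0,0,0],[0.275,-0.723,-0.349],1],[[0,0,0],[0.275,-0.723,-0.349],1]])

```text
t: 9.1
ee_pos: [0.5476, 0.0474, 0.4811]
tcp_rot: [[0.929, 0.329, 0.172], [0.371, -0.821, -0.433], [-0.001, 0.466, -0.885]]
contact_force: [-0.2, -0.2, -0.7]
gripper_width: 0.0125
grasp_force: 82.1
```

drive_tool(targets=[[[0,0,0],[0.275,-0.723,-0.349],1],[[0,0,0],[0.275,-0.723,-0.349],1],[[0,0,0],[0.275,-0.723,-0.349],1]])

```text
t: 9.4
ee_pos: [0.5431, 0.1488, 0.4772]
tcp_rot: [[0.929, 0.329, 0.172], [0.371, -0.821, -0.434], [-0.002, 0.467, -0.884]]
contact_force: [-0.6, -0.5, -0.9]
gripper_width: 0.0128
grasp_force: 82.1
```

drive_tool(targets=[[[0,0,0],[0.275,-0.723,-0.349],1],[[0,0,0],[0.275,-0.723,-0.349],1],[[0,0,0],[0.275,-0.723,-0.349],1]])

```text
t: 9.7
ee_pos: [0.5386, 0.2502, 0.4729]
tcp_rot: [[0.929, 0.329, 0.171], [0.37, -0.821, -0.435], [-0.003, 0.467, -0.884]]
contact_force: [-0.0, -0.9, -1.9]
gripper_width: 0.0126
grasp_force: 82.1
```

drive_tool(targets=[[[0,0,0],[0.275,-0.723,-0.349],1],[[0,0,0],[0.275,-0.723,-0.349],1],[[0,0,0],[0.275,-0.723,-0.349],1],[[0,0,0],[0.275,-0.723,-0.349],1]])

```text
t: 10.1
ee_pos: [0.5348, 0.3483, 0.4695]
tcp_rot: [[0.93, 0.325, 0.17], [0.367, -0.821, -0.438], [-0.003, 0.47, -0.883]]
contact_force: [0.1, -0.3, -1.9]
gripper_width: 0.013
grasp_force: 82.1
```

drive_tool(targets=[[[0,0,0],[0,-0.05,0.2],1],[[0,0,0],[0,-0.05,0.4],1],[[0,0,0],[0,-0.05,0.58],1],[[0,0,0],[0,-0.05,0.58],1],[[0,0,0],[0,-0.05,0.58],1]])

```text
t: 10.6
ee_pos: [0.5447, 0.3212, 0.4072]
tcp_rot: [[0.931, 0.322, 0.171], [0.364, -0.822, -0.437], [-0.0, 0.469, -0.883]]
contact_force: [0.4, -0.0, -0.7]
gripper_width: 0.013
grasp_force: 82.0
```

```bash
cat > look.py <<'E'
from dk import *
from ov import *
import sys
def look(tag,k=6):
    s=robot.read_state();Rm,pm=np.array(s['tcp_rot']),np.array(s['ee_pos']); print(pm,s['contact_force'].round(1))
    print('foot in deck (mm)',(Rd.T@(pm+Rm[:,2]*.293-td_)*1e3).round(1),'tilt deg',np.degrees(Ro.from_matrix(R1.T@Rm).as_rotvec()).round(2))
    card=np.array([(y*1e-3,.0015,.293-z*1e-3) for y,z in ((27,0),(27,16),(37,16),(37,90),(23,90),(23,124),(-23,124),(-23,90),(-37,90),(-37,16),(-27,16),(-27,0),(27,0))])
    o=[]
    for n,bb in(('scene',[-.74,1.23]),('top',[-.08,.52])):
        d=snap(n,f'pics/{n}{tag}.png'); q=proj(d,card@Rm.T+pm)+bb; e=proj(d,np.array(rect(-.104,0,-.052,.052,0))@Rd.T+td_)+bb
        x,y=[int(v) for v in (np.r_[q,e].min(0)+np.r_[q,e].max(0))/2-[33,45]]
        im=cv2.resize(d['pixels'][y:y+90,x:x+66,::-1],None,fx=k,fy=k,interpolation=cv2.INTER_CUBIC)
        for w,c in((q,(0,0,255)),(e,(255,0,0))): cv2.polylines(im,[((w-[x,y]+.5)*k).round().astype(int)],False,c,1,cv2.LINE_AA)
        o.append(im)
    cv2.imwrite(f'pics/L{tag}.png',np.hstack(o))
E
python3 - <<'E'
from look import *
upd([-.0803,-.0328,.0512],[.4,-.446,-.216])
for i in range(5): upd([0,0,0],[.275,-.723,-.349])
upd([0,0,0],[0,-.05,.58]); R,p=load(); print('cmd foot',(Rd.T@(p+R[:,2]*.293-td_)*1e3).round(1))
look('6')
E
```

```text
cmd foot [-1.307e+02  1.000e-01  5.800e+00]
[0.5446972  0.32119667 0.40722271] [ 0.4 -0.  -0.7]
foot in deck (mm) [-130.4   -0.3    7.2] tilt deg [ 0.   -0.07  0.09]
```

View pics/L6.png

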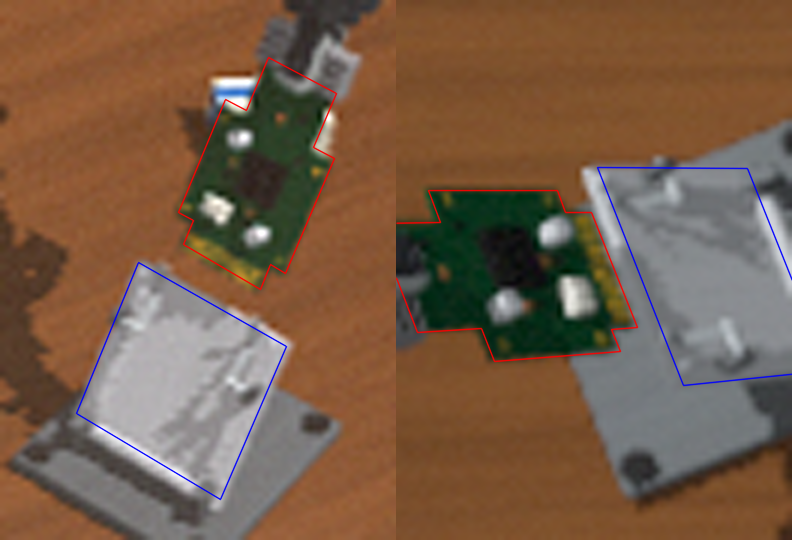

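Card and deck overlays both agree within about 1 mm: in scene the tongue is at (225,265) above the deck's top edge, and in top its gold edge is at (610,270). Sliding in, watching the force.

drive_tool(targets=[[[0,0,0],[0,-0.02,0.08],1],[[0,0,0],[0,-0.02,0.16],1],[[0,0,0],[0,-0.02,0.24],1],[[0,0,0],[0,-0.03,0.3],1],[[0,0,0],[0,-0.03,0.3],1]])

```text
t: 11.2
ee_pos: [0.5489, 0.3095, 0.3709]
tcp_rot: [[0.931, 0.324, 0.169], [0.366, -0.821, -0.438], [-0.003, 0.47, -0.883]]
contact_force: [-0.1, -0.3, -2.0]
gripper_width: 0.0127
grasp_force: 82.0
```

```bash
cat > w.py <<'E'
from dk import *
from h import robot
s=robot.read_state();Rm,pm=np.array(s['tcp_rot']),np.array(s['ee_pos'])
R,p=load()
print('foot',(Rd.T@(pm+Rm[:,2]*.293-td_)*1e3).round(1),'cmd',(Rd.T@(p+R[:,2]*.293-td_)*1e3).round(1),'tilt',np.degrees(Ro.from_matrix(R1.T@Rm).as_rotvec()).round(2),'F deck',(Rd.T@s['contact_force']).round(1),'t',s['t'])
E
python3 -c "
from plan import upd
upd([0,0,0],[0,-.03,.3])"; python3 w.py
```

```text
foot [-92.5  -1.3   1.3] cmd [-94.7   0.1   2.2] tilt [-0.02 -0.17 -0.08] F deck [ 1.9 -0.2 -0.8] t 11.2
```

drive_tool(targets=[[[0,0,0],[0.004,0,0.05],1],[[0,0,0],[0.004,0,0.1],1],[[0,0,0],[0.004,0,0.15],1],[[0,0,0],[0.004,0,0.2],1],[[0,0,0],[0.004,0,0.2],1]])

```text
t: 11.7
ee_pos: [0.5537, 0.3002, 0.3515]
tcp_rot: [[0.93, 0.324, 0.172], [0.367, -0.822, -0.436], [0.001, 0.468, -0.883]]
contact_force: [0.4, 3.4, -4.6]
gripper_width: 0.0126
grasp_force: 81.9
```

```bash
python3 -c "
from plan import upd
upd([0,0,0],[0.004,0,.2])"; python3 w.py; python3 -c "
from look import *
look('7')"
```

```text
foot [-70.5   1.    0.9] cmd [-70.7   0.6   2.2] tilt [ 0.07  0.06 -0.04] F deck [ 2.6  1.7 -4.8] t 11.7
[0.55373528 0.30015159 0.35148637] [ 0.4  3.4 -4.6]
foot in deck (mm) [-70.5   1.    0.9] tilt deg [ 0.07  0.06 -0.04]
```

View pics/L7.png

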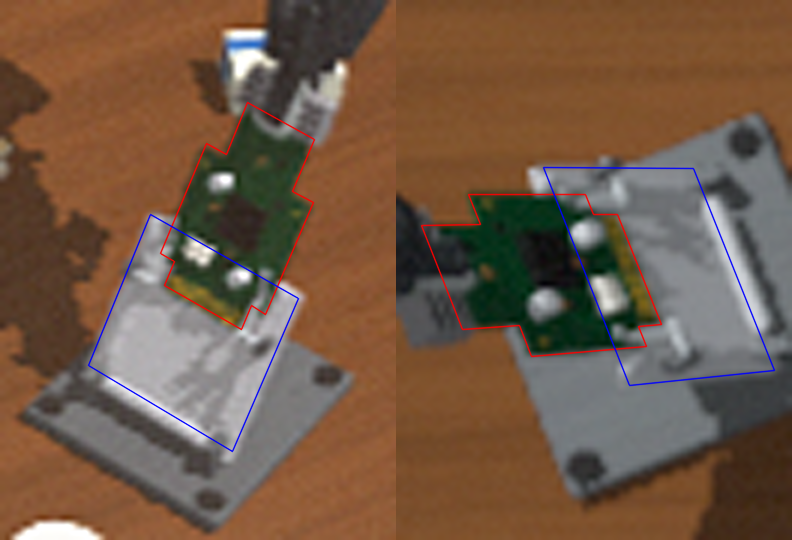

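The card's tongue and both board corners are on the deck under the clips, centred, with about 5 N of clip pressure. Continuing down.

drive_tool(targets=[[[0,0,0],[-0.004,0,0.08],1],[[0,0,0],[-0.004,0,0.16],1],[[0,0,0],[-0.004,0,0.24],1],[[0,0,0],[-0.004,0,0.32],1],[[0,0,0],[-0.004,0,0.4],1],[[0,0,0],[-0.004,0,0.48],1],[[0,0,0],[-0.004,0,0.48],1]])

```text
t: 12.5
ee_pos: [0.5627, 0.2743, 0.2995]
tcp_rot: [[0.931, 0.324, 0.17], [0.366, -0.822, -0.437], [-0.002, 0.469, -0.883]]
contact_force: [-0.1, 2.9, -6.1]
gripper_width: 0.0127
grasp_force: 81.6
```

```bash
python3 -c "
from plan import upd
upd([0,0,0],[-0.004,0,.48])"; python3 w.py
```

```text
foot [-11.7  -0.9   0.8] cmd [-13.1   0.1   2.2] tilt [ 0.04 -0.1  -0.07] F deck [ 4.1  1.  -5.3] t 12.5
```

drive_tool(targets=[[[0,0,0],[0,0,0.03],1],[[0,0,0],[0,0,0.06],1],[[0,0,0],[0,0,0.08],1],[[0,0,0],[0,0,0.1],1],[[0,0,0],[0,0,0.12],1],[[0,0,0],[0,0,0.12],1]])

```text
t: 13.1
ee_pos: [0.5661, 0.2697, 0.2931]
tcp_rot: [[0.931, 0.321, 0.176], [0.366, -0.823, -0.435], [0.005, 0.469, -0.883]]
contact_force: [-10.8, 9.4, 20.4]
gripper_width: 0.0126
grasp_force: 85.8
```

```bash
python3 -c "
from plan import upd
upd([0,0,0],[0,0,.12])"; python3 w.py
```

```text
foot [-3.5  2.5  2.6] cmd [1.3 0.1 2.2] tilt [0.04 0.28 0.12] F deck [-24.   -6.6  -1.7] t 13.1
```

drive_tool(targets=[[[0,0,0],[0,0,0.01],1],[[0,0,0],[0,0,0.02],1],[[0,0,0],[0,0,0.02],1],[[0,0,0],[0,0,0.02],1]])

```text
t: 13.5
ee_pos: [0.5665, 0.2698, 0.2929]
tcp_rot: [[0.93, 0.321, 0.178], [0.367, -0.823, -0.433], [0.008, 0.468, -0.884]]
contact_force: [-15.3, 15.2, 30.3]
gripper_width: 0.0128
grasp_force: 88.0
```

```bash
python3 -c "
from plan import upd
upd([0,0,0],[0,0,.02])"; python3 w.py
```

```text
foot [-3.3  3.7  2.3] cmd [3.7 0.1 2.2] tilt [0.1  0.43 0.15] F deck [-36.1  -8.6  -3.2] t 13.5
```

drive_tool(targets=[[[0,0,0],[0,0,-0.03],1],[[0,0,0],[0,0,-0.06],1],[[0,0,0],[0,0,-0.06],1]])

```text
t: 13.8
ee_pos: [0.5651, 0.2701, 0.2932]
tcp_rot: [[0.931, 0.323, 0.172], [0.366, -0.822, -0.437], [0.001, 0.47, -0.883]]
contact_force: [0.7, -0.2, -1.2]
gripper_width: 0.0127
grasp_force: 82.5
```

```bash
python3 -c "
from plan import upd
upd([0,0,0],[0,0,-.06])"; python3 w.py; python3 -c "
from look import *
robot_=robot
S0=dict(np.load('pics/scene0.npz'))
d=snap('scene','pics/s8.png');t=snap('top','pics/t8.png')
e=proj(d,np.array(rect(-.104,0,-.052,.052,0))@Rd.T+td_)+[-.74,1.23];f=proj(t,np.array(rect(-.104,0,-.052,.052,0))@Rd.T+td_)+[-.08,.52]
o=[]
for n,q in(('s8',e),('t8',f)):
    x,y=[int(v) for v in q.mean(0)-[25,37]]; print(n,x,y)
    o.append(cv2.resize(cv2.imread(f'pics/{n}.png')[y:y+74,x:x+50],None,fx=8,fy=8,interpolation=cv2.INTER_CUBIC))
cv2.imwrite('pics/L8.png',np.hstack(o))"
```

```text
foot [-3.9  0.4  2.4] cmd [-3.5  0.1  2.2] tilt [-0.04  0.03  0.01] F deck [ 1.2  0.6 -0.2] t 13.8
s8 367 193
t8 183 184
```

The clip pressure of 5 N across the card has vanished, which suggests the clips have snapped. A small pull back will confirm it.

drive_tool(targets=[[[0,0,0],[0,0,-0.015],1],[[0,0,0],[0,0,-0.025],1],[[0,0,0],[0,0,-0.025],1],[[0,0,0],[0,0,-0.025],1]])

```text
t: 14.3
ee_pos: [0.5643, 0.2714, 0.2948]
tcp_rot: [[0.931, 0.323, 0.171], [0.366, -0.822, -0.437], [-0.001, 0.47, -0.883]]
contact_force: [2.3, -0.8, -2.3]
gripper_width: 0.0127
grasp_force: 82.2
```

```bash
python3 -c "
from plan import upd
upd([0,0,0],[0,0,-.025])"; python3 w.py
```

```text
foot [-6.  -0.1  1.7] cmd [-6.5  0.1  2.2] tilt [-0.01 -0.03 -0.02] F deck [2.7 1.8 0.4] t 14.3
```

View pics/L8.png

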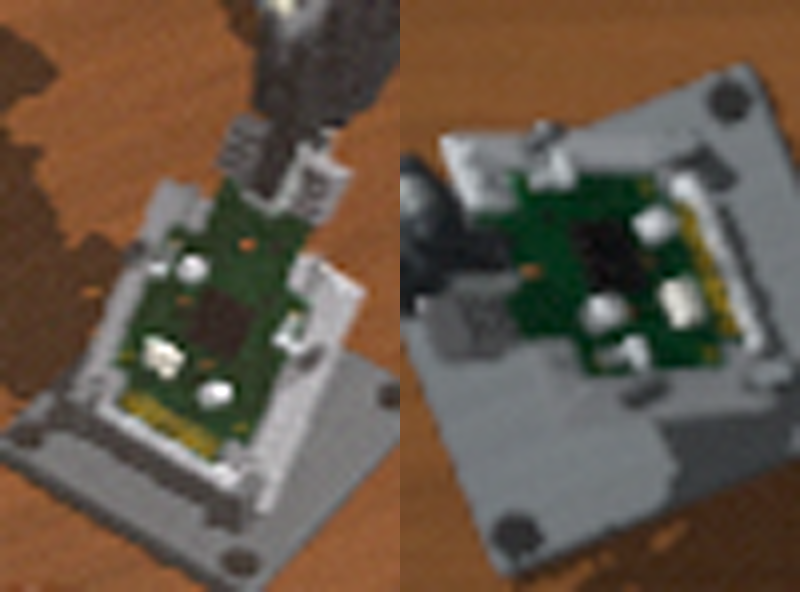

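The picture shows the card flat, its gold edge against the stop in top at (710,270), and both clip tips down beyond the shoulders. I'll press it home once more, unload, and release.

drive_tool(targets=[[[0,0,0],[0,0,0.03],1],[[0,0,0],[0,0,0.06],1],[[0,0,0],[0,0,0.06],1],[[0,0,0],[0,0,0.06],1],[[0,0,0],[0,0,0.035],1],[[0,0,0],[0,0,0.035],1]])

```text
t: 14.9
ee_pos: [0.565, 0.2703, 0.2927]
tcp_rot: [[0.93, 0.323, 0.173], [0.366, -0.822, -0.436], [0.001, 0.469, -0.883]]
contact_force: [-3.3, 5.9, 8.8]
gripper_width: 0.0127
grasp_force: 84.2
```

```bash
python3 -c "
from plan import upd
upd([0,0,0],[0,0,.035])"; python3 w.py
```

```text
foot [-3.5  0.7  1.6] cmd [-2.3  0.1  2.2] tilt [0.03 0.08 0.  ] F deck [-11.   -0.9  -1.8] t 14.9
```

drive_tool(targets=[[[0,0,0],[0,0,-0.005],-0.2],[[0,0,0],[0,0,-0.005],-0.2],[[0,0,0],[0,0,-0.005],-0.2],[[0,0,0],[0,0,-0.005],-0.2],[[0,0,0],[0,0,-0.005],-0.2],[[0,0,0],[0,0,-0.005],-0.2],[[0,0,0],[0,0,-0.15],-0.2],[[0,0,0],[0,0,-0.4],-0.2],[[0,0,0],[0,0,-0.8],-0.2],[[0,0,0],[0,0,-0.8],-0.2],[[0,0,0],[0,0,-0.8],-0.2]])

```text
t: 16.0
ee_pos: [0.5485, 0.313, 0.3796]
tcp_rot: [[0.93, 0.323, 0.176], [0.367, -0.822, -0.434], [0.005, 0.468, -0.883]]
contact_force: [-0.8, -0.8, -0.9]
gripper_width: 0.0512
grasp_force: 0.0
```

```bash
python3 - <<'E'
from h import *
a=np.load('pics/s8.npz')['pixels'];t0=np.load('pics/t8.npz')['pixels']
d=snap('scene','pics/s9.png');t=snap('top','pics/t9.png')
g=lambda i,r:cv2.cvtColor(np.ascontiguousarray(i[r[1]:r[1]+r[3],r[0]:r[0]+r[2]]),cv2.COLOR_RGB2GRAY).astype(np.float32)
for p,q,r in((a,d['pixels'],(382,224,20,28)),(t0,t['pixels'],(196,204,30,26))):
    print(cv2.phaseCorrelate(g(p,r),g(q,r),cv2.createHanningWindow((r[2],r[3]),cv2.CV_32F)), np.abs(g(p,r)-g(q,r)).mean())
E
```

```text
((0.33472264902102644, -0.11858474355408433), 1.0981135018666586) 7.825
((-0.6564993989097321, 0.7547924834004434), 1.088250838385688) 12.673077
```

I've used all ten views, so I'll check for card motion numerically, comparing patches on the card with patches on the fixed stand.

```bash
python3 - <<'E'
from h import *
L=lambda n:np.load(f'pics/{n}.npz')['pixels']
def m(A,B,x,y,w,h):
    k=8; up=lambda i:cv2.resize(i,None,fx=k,fy=k,interpolation=cv2.INTER_CUBIC)
    T=up(np.ascontiguousarray(A[y:y+h,x:x+w])); I=up(np.ascontiguousarray(B[y-3:y+h+3,x-3:x+w+3]))
    r=cv2.matchTemplate(I,T,cv2.TM_CCOEFF_NORMED); _,v,_,l=cv2.minMaxLoc(r); return (l[0]/k-3,l[1]/k-3,round(v,3))
# L8 px -> image: scene x=367+X/8,y=193+Y/8 ; top x=183+(X-400)/8
s8,s9,t8,t9=L('s8'),L('s9'),L('t8'),L('t9')
for nm,b in {'gold':(380,241,17,10),'whitepart':(383,234,8,8),'cap':(390,239,8,7),'chip':(389,229,12,9),'hole fixed':(392,258,10,10),'stop':(378,248,20,8)}.items(): print('S',nm,m(s8,s9,*b))
for nm,b in {'parts':(204,208,18,20),'gold':(216,208,11,20),'whitecap':(212,208,8,8),'relay':(215,217,8,9),'stopfixed':(219,206,12,24),'hole fixed':(217,192,12,10),'hole2':(191,245,12,12)}.items(): print('T',nm,m(t8,t9,*b))
E
```

```text
S gold (0.125, 0.0, 0.968)
S whitepart (0.125, 0.0, 0.975)
S cap (0.125, 0.0, 0.992)
S chip (0.0, -0.125, 0.923)
S hole fixed (0.0, 0.0, 0.989)
S stop (0.125, 0.0, 0.977)
T parts (-0.375, 0.25, 0.957)
T gold (-0.25, 0.125, 0.962)
T whitecap (-0.375, 0.125, 0.973)
T relay (-0.5, 0.125, 0.978)
T stopfixed (-0.125, 0.125, 0.955)
T hole fixed (0.0, 0.0, 0.996)
T hole2 (0.0, 0.0, 0.997)
```

Scene shows no up-slope motion; the 0.4 px shift in top matches the card dropping flat onto the plate. Handing in.

```bash
python3 -c "
from bench import robot
print(robot.finish_job())"
```

```text
the job is handed in; nothing more can be done
None
```

I rocked the card free and slid it home under both clips on the inspection stand, then released it and handed the job in at about 16 s. No verdict came back. By force readings and images it sits against the stop with the clips down. The jig tipped about 2 mm on one side during rocking and ended within about 1 mm of its place. No bystander came in reach of the planned path, though I did not re-check them in the final images.

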